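# Find and mark the balance point of a link bar

### The arm

A 6-joint arm with a two-finger parallel gripper is mounted at the origin on the work surface. World frame = base frame: x ahead of the robot, y to its left, z up, the work surface at z = 0. Lengths are in mm, angles in rad, forces in N, time in s.
With the tool pointing down it reaches from about 250 to 800 mm from the base axis. Payload 3.9 kg.
Tool frame: the origin (TCP) lies on the centre line of the jaws, within the pads' length; the fingertips stand 17 mm ahead of it and the grasp point (between the pads) lies 2 mm behind it; z points along the fingers, y is the direction in which the jaws open and shut (so a half turn about z gives the same grasp; the last joint's range is limited). The gripper opens to 85 mm and grips with 20 to 120 N. Pads are 22 mm wide; open, the fingers measure 114 mm over their backs; the gripper's body (76 mm by 85 mm) begins 54 mm behind the grasp point. The pads swing forward as they close: fully open they stand 13 mm farther back than shut.
Start: joints at [-1.226, 0.26, -0.138, 1.173, 0, 1.571], TCP at [177.449, -494.092, 248.304] pointing down, gripper open.
Joint ranges: [-2.78, 2.78], [-0.83, 1.72], [-1.28, 1.37], [-1.9, 2.12], [-1.57, 1.48], [-3.14, 3.14]. Speed limits (rad/s): [2.57, 2.57, 3.14, 3.14, 3.14, 3.14].

### API

Orientations are given as a 3x3 rotation matrix whose columns are the frame's x, y, z axes.
In Python, from workcell import read_state, grab_frame, camera_params, close_job gives the robot as it stands.
- The arm moves only by the tool carry_out, never from a script. Its argument "targets" is text: rows parted by semicolons, each of 5 numbers parted by spaces: the finger opening in mm, from 0 to 85.4, then the shift along the tool's x, y, z in mm, then the turn about the tool's z in degrees. A call has 1 to 5 rows; each row shifts and turns the commanded pose from where the row before left it, along the tool's axes as they then stand; what a row does not reach is not made up. A row lasts 1/10 s, in which the tool goes at most 50 mm and 8.59 degrees, less where a joint would pass 70% of its speed; a pose out of reach is approached as far as the arm can. A call is refused whole if a number of a shift passes 50 or a number of a turn 8.59, either way. A call with a gripper value outside its range is refused whole. The fingers move at their own pace and stop on an object; "force" is the grip in N (left out, the last holds). Time passes only in rows, so rows that do not move let the fingers close. It gives the time, the measured TCP pose, the force and the opening at its end, in the units of the state.
- read_state(): the state, without advancing time (a new reading comes with each control period).
- grab_frame(name): name is "scene" or "side" or "wrist"; returns (picture, depth): 420x560x3 uint8, blue, green, red; 420x560 float32, mm along the optical axis (not along the pixel's ray), 0 where there is no reading.
- camera_params(name): a dict with "intrinsics" (3x3 intrinsics, pixels), "k1" (the pictures are not rectified: a ray, as slopes to the right and down, at radius r is drawn at 1 + k1 r^2 times it, then the intrinsics apply), "extrinsics" (4x4, takes a point from world to camera coordinates). Camera axes: x right, y down, z forward; pixel columns grow to the right and rows downward; lengths in mm; the calibration is good to about 2 mm. A picture is of the moment at which its call begins: read the wrist's pose just before it. camera_params takes no time and is no camera call; for the wrist camera it gives the pose at the moment of the call.
- close_job(): hands the job in, once; it reports no verdict.
The state is a dict: "clock": time; "qpos": joint angles; "joint_vel": joint speeds; "joint_efforts": joint torques, N m; "position": TCP position; "ee_rot": TCP orientation; "contact_force": force on the tool from outside, world axes, zero at the start; "moment": the same for the moment, N m; "width": finger opening in mm.
Only numpy, scipy, OpenCV 4.12 (cv2) and the standard library are available. Lean on these libraries where they do the work, as an engineer would, in place of code of your own. Each camera call takes 0.05 s, during which the arm holds its last target.

### The job

The square bar lies tail-down across the fulcrum of the balance rig: slide it along its channel, from the low end, until it tips up and lies level on the fulcrum by itself, balanced. Then, with the bar level and your hand off it, press the black marking stamp of the bridge right down onto the bar so that it marks the balance point, let the stamp spring back, and leave the bar balanced there. Do not touch the stamp to the bar before it balances, and leave the other things on the bench where they are.

Things in the scene. Friction and masses are not known exactly. Their poses are not given: they have to be found in the camera images.
- rig: Balance rig, fixed to the bench: grey base plate 350 x 60 x 8 mm with an open-ended channel along its x axis. Origin: centre of its underside on the bench; x along the channel, z up. Channel 31 mm wide inside, floor 8 mm above the bench; side walls 6 mm thick, tops 22 mm above the bench. Amid it a bridge (26 mm along x, 64 mm wide, 70 mm high) stands over the fulcrum and carries the stamp.
- fulcrum (a point): Centre of the top of the fulcrum: a flat-topped steel rail across the channel's middle, 18 mm long along x, its top 20 mm above the bench (12 mm above the channel's floor), right under the bridge and stamp; axes as the rig's.
- bar: Square aluminium tube, 180 x 26 x 26 mm, 0.56 to 0.65 kg, grey end caps, white strip on top. Origin: mid-length of its underside; x along it, the rig's way; z up. A weight fixed inside puts its balance point up to 30 mm either side of mid-length. Starts across the fulcrum, its middle 48 to 64 mm to the rig's -x side, its -x end down on the channel's floor (x axis up by about 0.08 rad).
- bar_mid (a point): Middle of the bar's top face. Behaviour: pushed to the rig's +x the bar tips up level (within 0.01 rad) when its balance point comes onto the 18 mm fulcrum, and +x end down if pushed beyond it; then it can be pushed back from that end. Sliding friction 1 to 5 N. A finger against an end can hold it up or down: draw back to see how it lies by itself.
- stamp_top (a point): Centre of the top of the stamp's round black cap (34 mm across, 8 mm thick), 89 mm above the bench when up, right above the fulcrum. Press it straight down.
- stamp: The marking stamp: black cap on a 10 mm steel plunger whose lower end marks the bar. Origin fixed to it, level with the bench and under the fulcrum's centre when up (z 0), z up, negative as it goes down. Spring return: 1.5 N at the start, about 3.6 N where it meets the level bar after 7 mm of travel; press on by 3 N or more, so that it bears on the bar. Stop at 9 mm.
- dish: Bystander: round steel dish, 110 mm across, 30 mm high, beyond the rig; origin under its centre.
- driver: Bystander: screwdriver with orange handle, 190 mm long, lying beyond the rig.
- oiler: Bystander: white bottle 44 mm across, 80 mm high, right of the rig; origin under its centre.
- gearbox: Bystander: small open gearbox of two steel plates 70 x 50 mm on pillars, 48 mm high, left of the rig; origin under its centre.
- wrench: Bystander: wrench, 160 mm long, lying between the robot and the rig, to the right.
- collar: Bystander: dark steel ring, 56 mm across, 20 mm high, left of the rig; origin under its centre.
Not all that is in view belongs to the job. Several things have the shape of the bar; the one meant has the colours described above.

How it is judged:
By the outcome, as a careful person would: the job done as asked, in the order asked, and still so for the second after the job is handed in, with the robot touching nothing.
It also fails if it takes over 72 s, if anything falls off the work surface, if the arm or the gripper's body presses on something with over 40 N, if the wrist force passes 120 N, or if a joint passes its speed limit or range.

## Working session

There is one attempt and no reset: what is moved stays moved. The work goes in short steps, Python scripts to look and compute and a tool call to move; the robot and the scene stay as the last step left them, time stands still between calls to the robot, and variables do not carry over. Pictures are saved under pics/ and viewed, and the job is handed in when it is done.

Besides the shell and the picture viewer there is one more tool, called after ">>>" by a JSON object that holds its "api" and its "payload". carry_out: Moves the arm, as the interface text tells. Its arguments: {"type":"object","properties":{"targets":{"type":"string"},"force":{"type":"number"}},"required":["targets"]}

```bash
ls; mkdir -p pics
python3 - <<'E'
from workcell import *
import cv2
print(read_state())
for n in ("scene","side"):
    p,d=grab_frame(n); cv2.imwrite(f"pics/{n}0.png",p); import numpy as np; np.save(f"{n}0.npy",d); c=camera_params(n); print(n,c)
E
```

```text
pics
{'clock': 0.0, 'qpos': array([-1.22601330e+00,  2.60678083e-01, -1.39391405e-01,  1.17272765e+00,
       -4.96022620e-06,  1.57080957e+00]), 'joint_vel': array([ 0.00018039, -0.00042396, -0.00021746, -0.0009892 , -0.00115929,
       -0.00061224]), 'joint_efforts': array([-1.32961104e-03, -4.05672777e+01,  2.53922260e+01,  1.85664446e-02,
       -5.39935388e-05,  1.53430591e-05]), 'position': array([ 177.21800436, -493.4725646 ,  247.45955967]), 'ee_rot': array([[ 9.41153280e-01,  3.37979347e-01, -6.80927165e-04],
       [ 3.37980033e-01, -9.41151400e-01,  1.88138373e-03],
       [-4.98670834e-06, -2.00081026e-03, -9.99997998e-01]]), 'contact_force': array([ 0.10341725,  0.34944477, -0.21548817]), 'moment': array([0.04867515, 0.04609493, 0.03091557]), 'width': 85.22826381791653}
scene {'intrinsics': array([[431.03661842,   0.        , 281.3281388 ],
       [  0.        , 431.03661842, 205.96796673],
       [  0.        ,   0.        ,   1.        ]]), 'k1': -0.13073331808232486, 'extrinsics': array([[-1.61818171e-01,  9.86816539e-01,  2.82813213e-03,
         6.87507063e+01],
       [ 8.25914354e-01,  1.37000791e-01, -5.46896940e-01,
        -3.94628760e+02],
       [-5.40074401e-01, -8.61620675e-02, -8.37195162e-01,
         1.31747347e+03],
       [ 0.00000000e+00,  0.00000000e+00,  0.00000000e+00,
         1.00000000e+00]])}
side {'intrinsics': array([[505.57533659,   0.        , 287.52571556],
       [  0.        , 505.57533659, 209.02739508],
       [  0.        ,   0.        ,   1.        ]]), 'k1': -0.08964683324476057, 'extrinsics': array([[-8.21496347e-01, -5.69759839e-01, -2.27481296e-02,
         4.57848962e+02],
       [-3.17817412e-01,  4.90631824e-01, -8.11339945e-01,
         2.07279977e+02],
       [ 4.73429873e-01, -6.59283049e-01, -5.84131848e-01,
         1.01428188e+03],
       [ 0.00000000e+00,  0.00000000e+00,  0.00000000e+00,
         1.00000000e+00]])}
```

View pics/scene0.png

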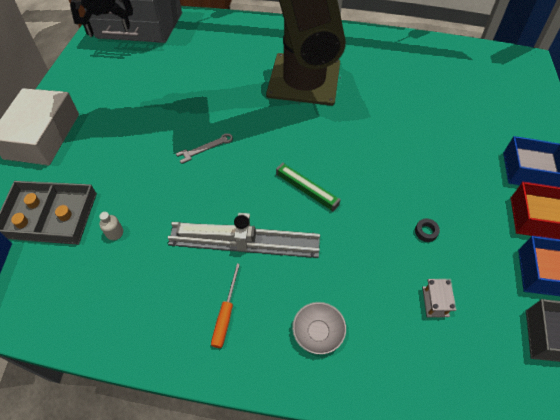

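View pics/side0.png

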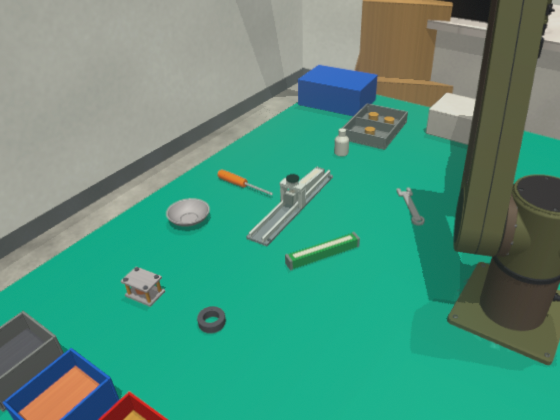

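```bash
cat > h.py <<'E'
import numpy as np, cv2
from workcell import *
def ray(n,uv,c=None):
    c=c or camera_params(n); K=c["intrinsics"];E=c["extrinsics"]
    x=np.array([(uv[0]-K[0,2])/K[0,0],(uv[1]-K[1,2])/K[1,1]]); s=x.copy()
    for _ in range(20): s=x/(1+c["k1"]*(s@s))
    R=E[:3,:3];t=E[:3,3]
    return -R.T@t, R.T@np.array([s[0],s[1],1.])
def onz(n,uv,z,c=None):
    o,d=ray(n,uv,c); return o+d*(z-o[2])/d[2]
def proj(n,P,c=None):
    c=c or camera_params(n); K=c["intrinsics"];E=c["extrinsics"]
    p=E[:3,:3]@np.asarray(P,float)+E[:3,3]; s=p[:2]/p[2]; s=s*(1+c["k1"]*(s@s))
    return K[:2,:2]@s+K[:2,2]
E
python3 - <<'E'
import cv2
a=cv2.imread("pics/scene0.png")[205:265,155:330]; b=cv2.imread("pics/side0.png")[155:250,240:345]
cv2.imwrite("pics/c1.png",cv2.resize(a,None,fx=4.5,fy=4.5,interpolation=2)); cv2.imwrite("pics/c2.png",cv2.resize(b,None,fx=6,fy=6,interpolation=2))
E
```

```text
(no output)
```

View pics/c1.png

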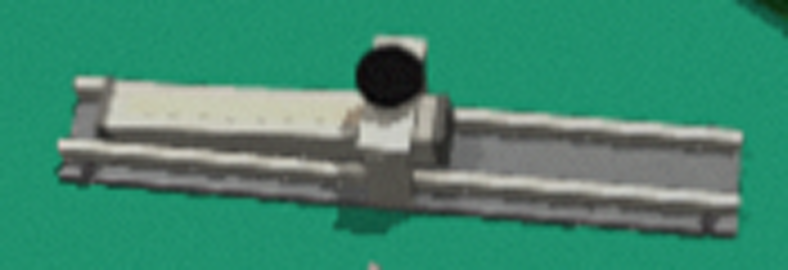

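View pics/c2.png

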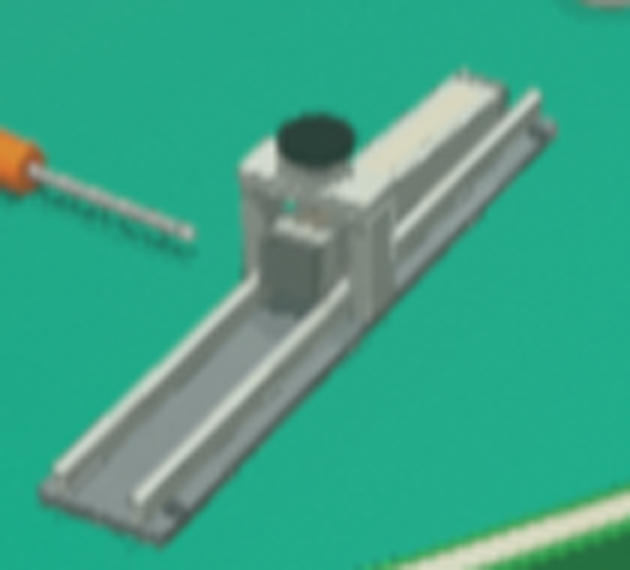

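Run:
```python
from h import *
f=lambda u,v:(155+u/4.5,205+v/4.5); g=lambda u,v:(240+u/6,155+v/6)
print("cap",onz("scene",f(390,75),89),onz("side",g(317,138),89))
def mask(n,a):
    p=cv2.imread(f"pics/{n}0.png"); h=p.max(2).astype(int); m=((h<45)).astype(np.uint8)
    x0,y0,x1,y1=a; mm=np.zeros_like(m); mm[y0:y1,x0:x1]=m[y0:y1,x0:x1]
    k,l,s,c=cv2.connectedComponentsWithStats(mm); i=1+s[1:,4].argmax(); print(n,s[i],c[i],onz(n,c[i],87))
mask("scene",(230,210,255,232)); mask("side",(280,168,305,188))
A=[onz("scene",f(*q),22) for q in ((82,83),(740,135),(62,147),(740,200))]
print("scene walls",A)
B=[onz("side",g(*q),22) for q in ((62,470),(143,498),(537,97))]
print("side",B)
print("scene bar low end top", onz("scene",f(108,107),34))
for w in ((A[0],A[1]),(A[2],A[3]),(B[2],B[1])):
    d=w[1]-w[0]; print(np.degrees(np.arctan2(d[1],d[0])),np.linalg.norm(d),(w[0]+w[1])/2)
```

```text
cap [587.85730966 -60.41895148  89.        ] [579.75930075 -59.40291208  89.        ]
scene [234 216  15  13 153] [241.1372549  221.69281046] [586.9563981  -61.94034482  87.        ]Traceback (most recent call last):
  File "<stdin>", line 8, in <module>
  File "<stdin>", line 7, in mask
ValueError: attempt to get argmax of an empty sequence
```

Run:
```python
from h import *
f=lambda u,v:(155+u/4.5,205+v/4.5); g=lambda u,v:(240+u/6,155+v/6)
A=[onz("scene",f(*q),22) for q in ((82,83),(740,135),(62,147),(740,200))]
print("scene walls",A)
B=[onz("side",g(*q),22) for q in ((62,470),(143,498),(537,97))]
print("side",B)
for w in ((A[0],A[1]),(A[2],A[3]),(B[2],B[1])):
    d=w[1]-w[0]; print(np.degrees(np.arctan2(d[1],d[0])),np.linalg.norm(d),(w[0]+w[1])/2)
p,d=grab_frame("wrist"); cv2.imwrite("pics/w0.png",p); c=camera_params("wrist"); print(c)
E=c["extrinsics"];print(-E[:3,:3].T@E[:3,3], read_state()["position"])
```

```text
scene walls [array([ 580.68995735, -232.26428843,   22.        ]), array([554.96411638, 110.1155763 ,  22.        ]), array([ 619.272238  , -231.27582427,   22.        ]), array([592.06719657, 114.43257289,  22.        ])]
side [array([586.87855712, 112.25178695,  22.        ]), array([549.22922297, 108.71559424,  22.        ]), array([ 573.63863187, -232.4461879 ,   22.        ])]
94.2970329286025 343.34500238623764 [567.82703686 -61.07435606  22.        ]
94.49953888388309 346.7771765058448 [605.66971728 -58.42162569  22.        ]
94.09241901039023 342.0338884340298 [561.43392742 -61.86529683  22.        ]
{'intrinsics': array([[340.11929811,   0.        , 278.5027826 ],
       [  0.        , 340.11929811, 209.55014405],
       [  0.        ,   0.        ,   1.        ]]), 'k1': -0.029231308435737454, 'extrinsics': array([[ 3.38034567e-01, -9.41133685e-01,  1.37929767e-04,
        -5.24456273e+02],
       [-8.96868191e-01, -3.22090948e-01,  3.03125171e-01,
        -3.94216982e+01],
       [-2.85236883e-01, -1.02590491e-01, -9.52950739e-01,
         3.78750896e+02],
       [ 0.00000000e+00,  0.00000000e+00,  0.00000000e+00,
         1.00000000e+00]])}
[ 249.96200674 -467.42459671  372.9529935 ] [ 177.29704635 -493.63599165  247.64427616]
```

View pics/w0.png

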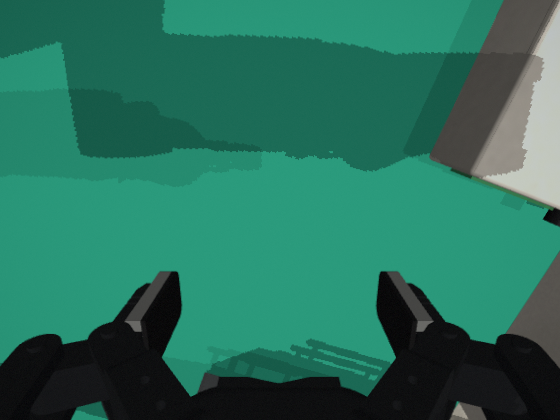

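>>> {"api": "carry_out", "payload": {"targets": "0 45 -15 0 0;0 45 -15 0 0;0 45 -15 0 0;0 45 -15 0 0;0 45 -15 0 0", "force": 40}}

```text
clock: 0.65
position: [364.9, -346.0, 248.1]
ee_rot: [[0.941, 0.338, -0.0], [0.338, -0.941, 0.0], [-0.0, -0.0, -1.0]]
contact_force: [0.3, -1.6, -0.8]
width: 12.2
```

>>> {"api": "carry_out", "payload": {"targets": "0 45 -15 0 0;0 45 -15 0 0;0 45 -15 0 0;0 45 -15 0 0;0 45 -15 0 0"}}

```text
clock: 1.15
position: [551.4, -199.2, 248.0]
ee_rot: [[0.941, 0.338, -0.001], [0.338, -0.941, -0.0], [-0.001, -0.0, -1.0]]
contact_force: [0.5, -0.8, -0.0]
width: 0.0
```

>>> {"api": "carry_out", "payload": {"targets": "0 45 -15 0 0;0 0 0 0 -8.5;0 0 0 0 -8.5;0 0 0 0 -8.5;0 0 0 0 -8.5"}}

```text
clock: 1.65
position: [587.5, -171.2, 247.7]
ee_rot: [[0.586, 0.81, -0.001], [0.81, -0.586, 0.0], [-0.0, -0.001, -1.0]]
contact_force: [0.5, -0.0, -0.0]
width: 0.2
```

>>> {"api": "carry_out", "payload": {"targets": "0 0 0 0 -8.5;0 0 0 0 -8.5;0 0 0 0 -8.5;0 0 0 0 -8.5;0 0 0 0 -6.5"}}

```text
clock: 2.15
position: [587.3, -171.4, 247.8]
ee_rot: [[-0.079, 0.997, -0.001], [0.997, 0.079, 0.0], [0.0, -0.001, -1.0]]
contact_force: [0.5, 0.2, 0.4]
width: 0.1
```

>>> {"api": "carry_out", "payload": {"targets": "0 0 0 0 0;0 0 0 0 0;0 0 0 0 0"}}

```text
clock: 2.45
position: [587.4, -171.5, 248.1]
ee_rot: [[-0.073, 0.997, -0.0], [0.997, 0.073, 0.0], [0.0, -0.0, -1.0]]
contact_force: [-0.4, -0.3, 0.9]
width: 0.2
```

Run:
```python
from h import *
import pickle
s=read_state();c=camera_params("wrist");p,d=grab_frame("wrist"); cv2.imwrite("pics/w1.png",p); np.save("w1.npy",d); pickle.dump(c,open("w1.pkl","wb"))
print(s["position"],np.degrees(np.arctan2(s["ee_rot"][1,0],s["ee_rot"][0,0])),s["width"],s["qpos"])
```

```text
[ 587.44262679 -171.47354741  248.09594204] 94.16096996941907 0.21866935065525045 [-2.84008655e-01  4.11923942e-01  8.75194952e-02  1.24683932e+00
  2.05266248e-06  1.21416501e+00]
```

View pics/w1.png

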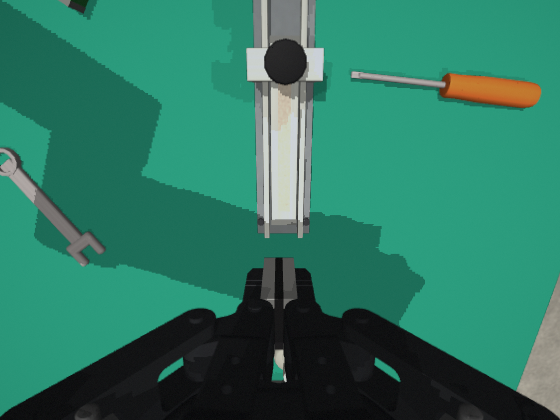

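Run:
```python
from h import *
import pickle
p=cv2.imread("pics/w1.png"); c=pickle.load(open("w1.pkl","rb")); d=np.load("w1.npy")
m=np.zeros(p.shape[:2],np.uint8); m[35:90,255:320]=(p[35:90,255:320].max(2)<60)
k,l,s,ce=cv2.connectedComponentsWithStats(m); i=1+s[1:,4].argmax(); print(s[i],ce[i],onz("wrist",ce[i],88,c))
def dp(u,v):
    o,r=ray("wrist",(u,v),c); z=np.median(d[v-1:v+2,u-1:u+2]); return o+r*z
for q in ((286,61),(252,62),(285,130),(285,160),(285,190),(285,210),(285,225),(262,180),(340,190),(286,10)): print(q,dp(*q).round(1))
cv2.imwrite("pics/c3.png",cv2.resize(p[20:250,210:360],None,fx=2.6,fy=2.6,interpolation=2))
print("rows")
for v in (20,110,150,200): print(v,''.join('%4d'%x for x in cv2.cvtColor(p,6)[v,248:322]))
print(d[100:225:8,285])
```

```text
[ 265   39   41   46 1493] [284.99196249  61.45010047] [584.36495673 -64.04858918  88.        ]
(286, 61) [585.1 -63.8  89. ]
(252, 62) [557.3 -64.5  69.7]
(285, 130) [ 589.5 -119.7   41.8]
(285, 160) [ 591.9 -148.8   39.1]
(285, 190) [ 594.3 -179.7   37.4]
(285, 210) [ 596.1 -201.6   35.6]
(285, 225) [ 598.7 -228.2    8.5]
(262, 180) [ 569.4 -177.8    7.6]
(340, 190) [ 657.9 -184.7   -0. ]
(286, 10) [582.5  -9.7   7.9]
rows
20  105 106 107 106 106 117 125 127 128 127 126 126 126 143 189 195 193 189 194 122  85  83  82 123 124 126 127 128 126 127 126 126 124 125 124 124 125 124 125 125 126 126 125 126 125 126 126 125 128 127 127 122 103 140 195 193 191 190 178 127 124 128 140 140 140 143 131 103 117 117 117 117 118 118
110  120 120 120 120 120 121 120 147 144 144 145 144 143 129 115 194 196 195 192 196  95  83  92 200 205 204 203 202 201 199 193 193 197 197 192 191 192 192 198 201 195 190 192 204 201 200 204 203 201 184  84  67 144 156 209 207 201 142 104 142 142 141 142 141 124  88 120 121 119 120 120 120 120 120
150  121 121 121 121 121 121 120  95 140 147 146 147 146 146 145 190 209 209 209 209 180  94 101 202 209 208 209 210 209 209 207 207 208 207 206 206 208 208 206 208 208 207 209 210 209 209 210 209 208 107  70 134 208 209 208 207 155 148 148 148 147 146 144 106 121 120 120 122 120 121 121 120 121 121
200  121 121 121 121 120 121 120 121  93 141 147 147 146 147 146 113 208 208 210 209 208  67 103 114 210 210 209 209 209 210 208 207 208 207 207 208 208 207 206 208 208 208 210 210 209 209 208 209 106  84 158 209 209 209 209 139 149 148 147 148 149 150 112 121 121 121 121 121 122 121 121 121 120 121
[312.6505  316.32867 319.2674  321.5609  324.81503 326.77707 330.55515
 333.27753 337.6841  340.0119  342.62888 345.4217  347.6647  352.66464
 356.76837 359.7687 ]
```

View pics/c3.png

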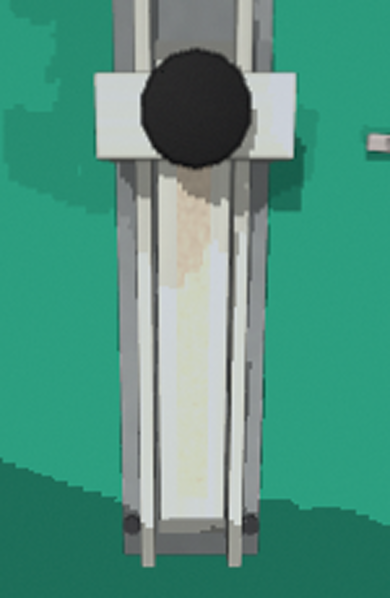

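Run:
```python
from h import *
import pickle
c=pickle.load(open("w1.pkl","rb"))
a=onz("wrist",(283.2,200),22,c); b=onz("wrist",(284,20),22,c); print(a,b, np.degrees(np.arctan2(*(b-a)[[1,0]])))
ax=(b-a)[:2]/np.linalg.norm((b-a)[:2])
C=np.array([584.7,-63.6]); print("perp off of cap from axis",np.cross(ax,C-a[:2]))
e=onz("wrist",(283.5,218.5),34,c); print("bar tail top",e,(e[:2]-C)@ax, "tcp",(np.array([587.4,-171.5])-C)@ax,np.cross(ax,np.array([587.4,-171.5])-a[:2]))
```

```text
[ 593.84879605 -194.81724297   22.        ] [581.27069609 -21.38269312  22.        ] 94.14803460139503
perp off of cap from axis -0.366589526747914
bar tail top [ 595.31177955 -211.62734591   34.        ] -148.4071756416862 tcp -107.81265586762339 4.7452824170133105<stdin>:6: DeprecationWarning: Arrays of 2-dimensional vectors are deprecated. Use arrays of 3-dimensional vectors instead. (deprecated in NumPy 2.0)
<stdin>:7: DeprecationWarning: Arrays of 2-dimensional vectors are deprecated. Use arrays of 3-dimensional vectors instead. (deprecated in NumPy 2.0)
```

>>> {"api": "carry_out", "payload": {"targets": "0 -35 4.5 0 0;0 -35 0 20 0;0 0 0 45 0;0 0 0 45 0;0 0 0 45 0"}}

```text
clock: 3.0
position: [597.4, -241.6, 92.1]
ee_rot: [[-0.072, 0.997, 0.001], [0.997, 0.072, -0.0], [-0.001, 0.001, -1.0]]
contact_force: [0.5, 0.4, -0.5]
width: 0.1
```

>>> {"api": "carry_out", "payload": {"targets": "0 0 0 25 0;0 0 0 15 0;0 0 0 8 0;0 0 0 0 0;0 0 0 0 0"}}

```text
clock: 3.5
position: [597.9, -241.2, 46.2]
ee_rot: [[-0.074, 0.997, 0.001], [0.997, 0.074, -0.001], [-0.001, 0.001, -1.0]]
contact_force: [0.0, 0.1, 0.4]
width: -0.2
```

```bash
cat >> h.py <<'E'
C=np.array([584.7,-63.6]); ax=np.array([-0.0723,0.9974]); lat=np.array([ax[1],-ax[0]])
def look(tag):
    s=read_state();c=camera_params("wrist");p,d=grab_frame("wrist"); cv2.imwrite(f"pics/{tag}.png",p); np.save(tag+".npy",d)
    q=s["position"]; print("t",round(s["clock"],2),"tcp rig",((q[:2]-C)@ax).round(1),((q[:2]-C)@lat).round(1),q[2].round(1),"F",s["contact_force"].round(1))
    K=c["intrinsics"];E=c["extrinsics"];R=E[:3,:3]
    vv,uu=np.mgrid[0:420,0:560]; x=np.stack([uu,vv],-1).reshape(-1,1,2).astype(float)
    n=cv2.undistortPoints(x,K,np.array([c["k1"],0,0,0.]))[:,0]
    Z=d.reshape(-1); P=np.c_[n*Z[:,None],Z]; W=(P-E[:3,3])@R
    X=(W[:,:2]-C)@ax; Y=(W[:,:2]-C)@lat; z=W[:,2]
    m=(abs(Y)<9)&(z>30)&(z<58)&(X<150)&(X>-170)&(Z>0)&(abs(X)>16)&(p.reshape(-1,3).min(1)>110)
    if m.sum()>200:
        for side in (m&(X<0),m&(X>0)):
            if side.sum()<200: continue
            k=np.polyfit(X[side],z[side],1); r=z[side]-np.polyval(k,X[side]); g=abs(r)<4; k=np.polyfit(X[side][g],z[side][g],1)
            print("  n",g.sum(),"slope",k[0].round(4),"z0",k[1].round(1),"x range",np.percentile(X[side][g],[0.2,99.8]).round(1),"rms",np.std(r[g]).round(2))
    return p,d
E
python3 -c "
from h import *
look('w2')"
```

```text
t 3.5 tcp rig -178.1 0.4 46.2 F [0.  0.1 0.4]
  n 10442 slope 0.083 z0 46.5 x range [-154.5  -67.4] rms 0.66
```

View pics/w2.png

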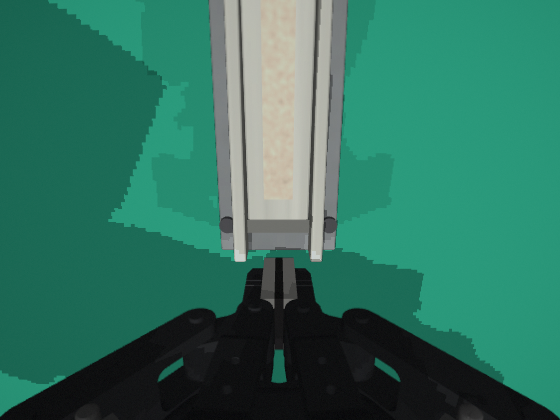

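>>> {"api": "carry_out", "payload": {"targets": "0 8 0 2 0;0 6 0 0 0;0 6 0 0 0;0 6 0 0 0;0 4 0 0 0"}}

```text
clock: 4.05
position: [595.7, -211.6, 44.1]
ee_rot: [[-0.074, 0.997, 0.002], [0.997, 0.074, -0.003], [-0.003, 0.001, -1.0]]
contact_force: [-0.2, -5.4, 1.7]
width: 0.0
```

>>> {"api": "carry_out", "payload": {"targets": "0 0 0 0 0;0 0 0 0 0;0 -6 0 0 0;0 0 0 0 0;0 0 0 0 0"}}

```text
clock: 4.55
position: [594.8, -216.5, 42.7]
ee_rot: [[-0.074, 0.997, -0.001], [0.997, 0.074, 0.002], [0.002, -0.001, -1.0]]
contact_force: [0.8, 0.3, 0.8]
width: -0.0
```

```bash
python3 -c "
from h import *
look('w3')"
```

```text
t 4.55 tcp rig -153.3 -1.0 42.7 F [0.8 0.3 0.8]
  n 11583 slope 0.0943 z0 46.7 x range [-131.   -43.7] rms 0.66
```

View pics/w3.png

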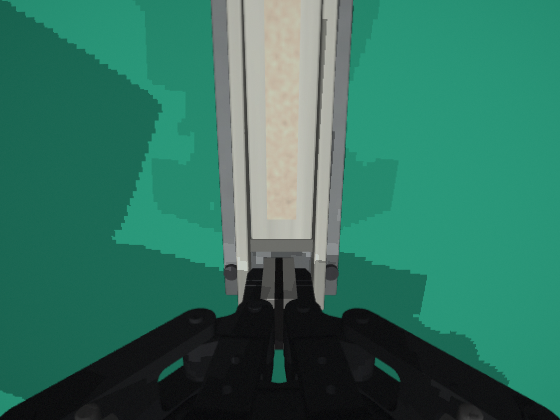

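>>> {"api": "carry_out", "payload": {"targets": "0 6 0 0 0;0 3 0 0 0;0 3 0 0 0;0 0 0 0 0;0 -6 0 0 0"}}

```text
clock: 5.1
position: [594.7, -209.7, 43.3]
ee_rot: [[-0.076, 0.997, -0.0], [0.997, 0.076, 0.002], [0.002, -0.0, -1.0]]
contact_force: [-0.1, 1.0, -0.3]
width: 0.3
```

>>> {"api": "carry_out", "payload": {"targets": "0 0 0 0 0;0 0 0 0 0;0 0 0 0 0"}}

```text
clock: 5.4
position: [594.9, -210.8, 43.2]
ee_rot: [[-0.074, 0.997, -0.0], [0.997, 0.074, 0.001], [0.001, -0.0, -1.0]]
contact_force: [-0.4, -0.8, 1.0]
width: -0.1
```

```bash
python3 -c "
from h import *
look('w4')"
```

```text
t 5.4 tcp rig -147.5 -0.5 43.2 F [-0.4 -0.8  1. ]
  n 11586 slope 0.0994 z0 46.7 x range [-125.4  -37.9] rms 0.65
```

>>> {"api": "carry_out", "payload": {"targets": "0 6 0 0 0;0 3 0 0 0;0 3 0 0 0;0 0 0 0 0;0 -6 0 0 0"}}

```text
clock: 5.95
position: [594.3, -203.7, 43.2]
ee_rot: [[-0.076, 0.997, -0.001], [0.997, 0.076, 0.002], [0.002, -0.0, -1.0]]
contact_force: [-0.7, -0.5, -0.3]
width: 0.0
```

>>> {"api": "carry_out", "payload": {"targets": "0 0 0 0 0;0 0 0 0 0;0 0 0 0 0"}}

```text
clock: 6.25
position: [594.4, -204.7, 43.2]
ee_rot: [[-0.074, 0.997, -0.0], [0.997, 0.074, 0.001], [0.001, -0.0, -1.0]]
contact_force: [-0.2, 1.0, 0.7]
width: -0.3
```

```bash
python3 -c "
from h import *
look('w5')"
```

```text
t 6.25 tcp rig -141.5 -0.6 43.2 F [-0.2  1.   0.7]
  n 11617 slope 0.1047 z0 46.8 x range [-119.5  -32.1] rms 0.65
```

>>> {"api": "carry_out", "payload": {"targets": "0 6 0 0 0;0 3 0 0 0;0 3 0 0 0;0 0 0 0 0;0 -6 0 0 0"}}

```text
clock: 6.8
position: [593.8, -197.7, 43.2]
ee_rot: [[-0.076, 0.997, -0.0], [0.997, 0.076, 0.003], [0.003, -0.0, -1.0]]
contact_force: [-0.6, 0.0, -0.1]
width: 0.2
```

>>> {"api": "carry_out", "payload": {"targets": "0 0 0 0 0;0 0 0 0 0;0 0 0 0 0"}}

```text
clock: 7.1
position: [593.9, -198.7, 43.1]
ee_rot: [[-0.074, 0.997, -0.0], [0.997, 0.074, 0.001], [0.001, -0.0, -1.0]]
contact_force: [0.1, 0.5, 0.4]
width: -0.1
```

```bash
python3 -c "
from h import *
look('w6')"
```

```text
t 7.1 tcp rig -135.4 -0.6 43.1 F [0.1 0.5 0.4]
  n 11637 slope 0.1098 z0 46.8 x range [-113.3  -26.2] rms 0.65
```

>>> {"api": "carry_out", "payload": {"targets": "0 6 0 0 0;0 3 0 0 0;0 3 0 0 0;0 0 0 0 0;0 -6 0 0 0"}}

```text
clock: 7.65
position: [593.5, -191.9, 43.4]
ee_rot: [[-0.075, 0.997, -0.0], [0.997, 0.075, 0.002], [0.002, -0.0, -1.0]]
contact_force: [0.4, 0.0, 0.2]
width: -0.1
```

>>> {"api": "carry_out", "payload": {"targets": "0 0 0 0 0;0 0 0 0 0;0 0 0 0 0"}}

```text
clock: 7.95
position: [593.4, -192.7, 43.1]
ee_rot: [[-0.074, 0.997, -0.001], [0.997, 0.074, 0.001], [0.001, -0.0, -1.0]]
contact_force: [0.3, -0.2, -0.0]
width: 0.2
```

```bash
python3 -c "
from h import *
look('w7')"
```

```text
t 7.95 tcp rig -129.4 -0.6 43.1 F [ 0.3 -0.2 -0. ]
  n 11280 slope 0.1164 z0 46.9 x range [-107.9  -20.5] rms 0.66
```

>>> {"api": "carry_out", "payload": {"targets": "0 6 0 0 0;0 3 0 0 0;0 3 0 0 0;0 0 0 0 0;0 -6 0 0 0"}}

```text
clock: 8.5
position: [593.1, -186.0, 43.4]
ee_rot: [[-0.075, 0.997, -0.0], [0.997, 0.075, 0.002], [0.002, 0.0, -1.0]]
contact_force: [0.4, -0.2, 0.7]
width: -0.2
```

>>> {"api": "carry_out", "payload": {"targets": "0 0 0 0 0;0 0 0 0 0;0 0 0 0 0"}}

```text
clock: 8.8
position: [592.9, -186.7, 43.0]
ee_rot: [[-0.074, 0.997, -0.001], [0.997, 0.074, 0.001], [0.001, -0.001, -1.0]]
contact_force: [-0.7, 0.1, 0.2]
width: -0.3
```

```bash
python3 -c "
from h import *
look('w8')"
```

```text
t 8.8 tcp rig -123.3 -0.7 43.0 F [-0.7  0.1  0.2]
  n 10537 slope 0.1221 z0 46.9 x range [-102.2  -16.3] rms 0.65
```

>>> {"api": "carry_out", "payload": {"targets": "0 6 0 0 0;0 3 0 0 0;0 3 0 0 0;0 0 0 0 0;0 -6 0 0 0"}}

```text
clock: 9.35
position: [592.8, -180.2, 43.5]
ee_rot: [[-0.075, 0.997, 0.0], [0.997, 0.075, 0.001], [0.001, 0.0, -1.0]]
contact_force: [-0.2, 0.4, -0.1]
width: 0.0
```

>>> {"api": "carry_out", "payload": {"targets": "0 0 0 0 0;0 0 0 0 0;0 0 0 0 0"}}

```text
clock: 9.65
position: [592.4, -180.7, 43.1]
ee_rot: [[-0.074, 0.997, -0.001], [0.997, 0.074, 0.001], [0.001, -0.001, -1.0]]
contact_force: [0.0, 1.1, 0.6]
width: 0.2
```

```bash
python3 -c "
from h import *
look('w9')"
```

```text
t 9.65 tcp rig -117.3 -0.7 43.1 F [0.  1.1 0.6]
  n 10670 slope -0.0172 z0 45.9 x range [-93.6 -16.2] rms 0.65
```

>>> {"api": "carry_out", "payload": {"targets": "0 -15 0 0 0;0 0 0 0 0;0 0 0 0 0;0 0 0 0 0"}}

```text
clock: 10.1
position: [593.8, -196.2, 43.2]
ee_rot: [[-0.074, 0.997, -0.0], [0.997, 0.074, 0.0], [0.0, -0.0, -1.0]]
contact_force: [-0.3, 0.5, 0.5]
width: -0.4
```

```bash
python3 -c "
from h import *
look('w10')
p,d=grab_frame('side'); cv2.imwrite('pics/s10.png',cv2.resize(p[140:270,220:360],None,fx=5,fy=4.5))"
```

```text
t 10.1 tcp rig -132.9 -0.5 43.2 F [-0.3  0.5  0.5]
  n 10827 slope 0.0033 z0 45.9 x range [-94.4 -24.1] rms 0.67
```

View pics/w10.png

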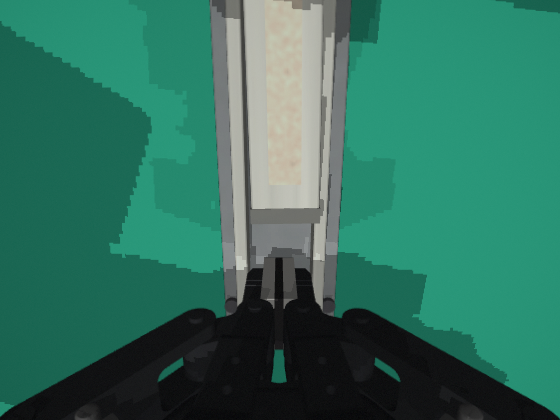

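View pics/s10.png

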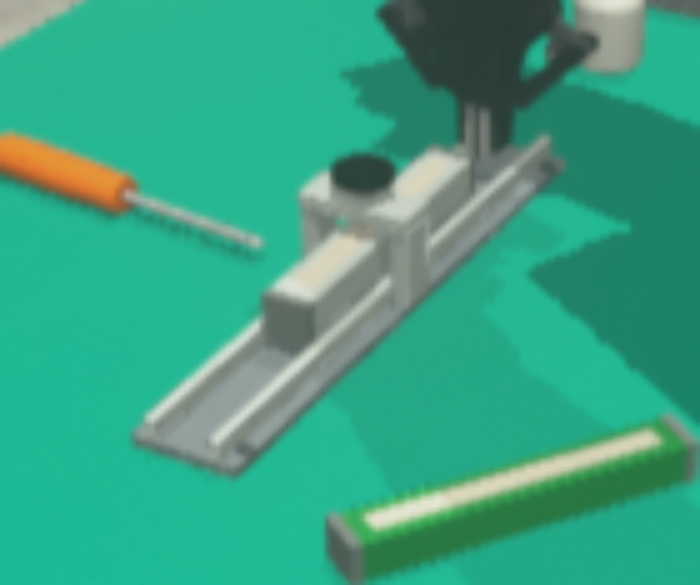

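>>> {"api": "carry_out", "payload": {"targets": "0 14 0 0 0;0 5 0 0 0;0 3 0 0 0;0 2 0 0 0;0 2 0 0 0"}}

```text
clock: 10.7
position: [592.4, -170.9, 43.7]
ee_rot: [[-0.074, 0.997, 0.001], [0.997, 0.074, -0.002], [-0.002, 0.001, -1.0]]
contact_force: [-0.6, -3.2, 0.9]
width: 0.0
```

>>> {"api": "carry_out", "payload": {"targets": "0 1 0 0 0;0 0 0 0 0;0 -4 0 0 0;0 -12 0 0 0;0 0 0 0 0"}}

```text
clock: 11.2
position: [593.2, -186.1, 43.1]
ee_rot: [[-0.073, 0.997, 0.0], [0.997, 0.073, 0.001], [0.001, 0.0, -1.0]]
contact_force: [-0.6, -0.3, 0.2]
width: -0.3
```

>>> {"api": "carry_out", "payload": {"targets": "0 0 0 0 0;0 0 0 0 0;0 0 0 0 0"}}

```text
clock: 11.5
position: [592.9, -184.8, 43.2]
ee_rot: [[-0.074, 0.997, -0.0], [0.997, 0.074, 0.0], [0.001, -0.0, -1.0]]
contact_force: [-0.5, -0.0, -0.5]
width: -0.0
```

```bash
python3 -c "
from h import *
look('w11')"
```

```text
t 11.5 tcp rig -121.5 -0.6 43.2 F [-0.5 -0.  -0.5]
  n 10555 slope -0.0007 z0 45.9 x range [-95.1 -16.2] rms 0.66
```

View pics/w11.png

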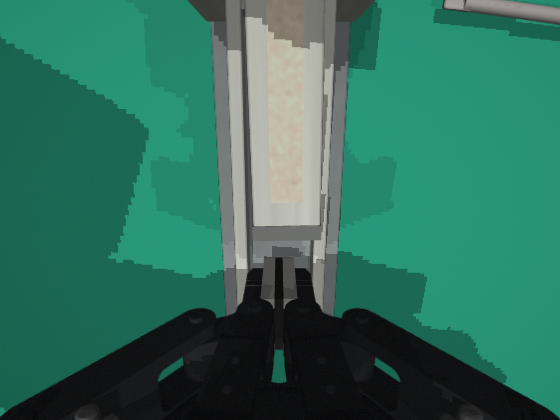

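```bash
python3 -c "
from h import *
c=camera_params('wrist'); import copy
p=cv2.imread('pics/w11.png'); g=cv2.cvtColor(p,6); print(list(g[185:235,284]),'\n',list(cv2.cvtColor(cv2.imread('pics/w10.png'),6)[180:235,284]))
def tail(v,dx=0):
  P=onz('wrist',(284,v),46,c); return (P[:2]-C)@ax+dx
for v in (180,190,200,210): print(v,tail(v))
"
```

```text
[np.uint8(185), np.uint8(186), np.uint8(187), np.uint8(187), np.uint8(189), np.uint8(190), np.uint8(190), np.uint8(190), np.uint8(189), np.uint8(190), np.uint8(187), np.uint8(187), np.uint8(186), np.uint8(187), np.uint8(190), np.uint8(192), np.uint8(194), np.uint8(194), np.uint8(187), np.uint8(187), np.uint8(188), np.uint8(187), np.uint8(189), np.uint8(188), np.uint8(187), np.uint8(188), np.uint8(188), np.uint8(188), np.uint8(187), np.uint8(187), np.uint8(186), np.uint8(187), np.uint8(186), np.uint8(186), np.uint8(186), np.uint8(188), np.uint8(187), np.uint8(188), np.uint8(188), np.uint8(188), np.uint8(154), np.uint8(99), np.uint8(108), np.uint8(111), np.uint8(109), np.uint8(110), np.uint8(110), np.uint8(109), np.uint8(111), np.uint8(110)] 
 [np.uint8(189), np.uint8(192), np.uint8(193), np.uint8(196), np.uint8(197), np.uint8(190), np.uint8(190), np.uint8(190), np.uint8(190), np.uint8(190), np.uint8(190), np.uint8(190), np.uint8(190), np.uint8(190), np.uint8(190), np.uint8(191), np.uint8(191), np.uint8(189), np.uint8(191), np.uint8(191), np.uint8(190), np.uint8(189), np.uint8(190), np.uint8(190), np.uint8(190), np.uint8(191), np.uint8(191), np.uint8(191), np.uint8(127), np.uint8(113), np.uint8(111), np.uint8(111), np.uint8(112), np.uint8(111), np.uint8(112), np.uint8(110), np.uint8(111), np.uint8(112), np.uint8(111), np.uint8(111), np.uint8(111), np.uint8(110), np.uint8(111), np.uint8(115), np.uint8(127), np.uint8(125), np.uint8(125), np.uint8(126), np.uint8(125), np.uint8(125), np.uint8(124), np.uint8(124), np.uint8(124), np.uint8(124), np.uint8(125)]
180 -71.59656494285008
190 -75.39153513680299
200 -79.25588731854006
210 -83.19214472116946
```

>>> {"api": "carry_out", "payload": {"targets": "0 -10 0 0 0;0 0 0 -30 0;0 0 0 -40 0;0 0 0 -30 0;0 30 0 0 0"}}

```text
clock: 12.05
position: [595.8, -169.3, 148.7]
ee_rot: [[-0.07, 0.998, 0.011], [0.998, 0.07, -0.005], [-0.006, 0.011, -1.0]]
contact_force: [0.6, -0.3, -1.5]
width: -0.3
```

>>> {"api": "carry_out", "payload": {"targets": "0 40 0.5 0 0;0 40 0 0 0;0 21 0 0 0;0 0 0 0 0;0 0 0 0 0"}}

```text
clock: 12.55
position: [584.9, -64.7, 143.5]
ee_rot: [[-0.075, 0.997, 0.0], [0.997, 0.075, -0.001], [-0.001, 0.0, -1.0]]
contact_force: [-0.0, 0.2, 0.8]
width: -0.2
```

```bash
python3 -c "
from h import *
look('w12')
p,d=grab_frame('side'); cv2.imwrite('pics/s12.png',cv2.resize(p[140:270,220:360],None,fx=5,fy=4.5))
p,d=grab_frame('scene'); cv2.imwrite('pics/n12.png',cv2.resize(p[190:270,155:330],None,fx=4.5,fy=4.5))"
```

```text
t 12.55 tcp rig -1.1 0.1 143.5 F [-0.   0.2  0.8]
  n 2965 slope -0.0042 z0 46.1 x range [16.3 84.3] rms 0.67
```

View pics/w12.png

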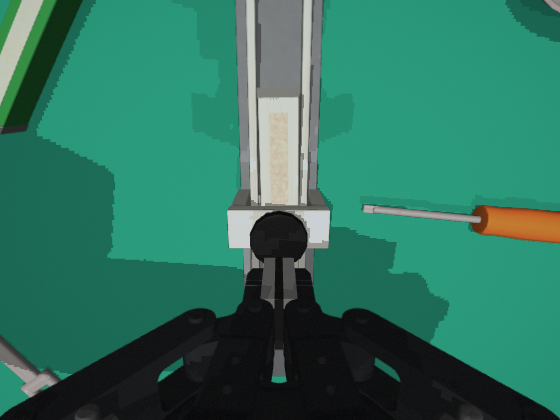

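View pics/s12.png

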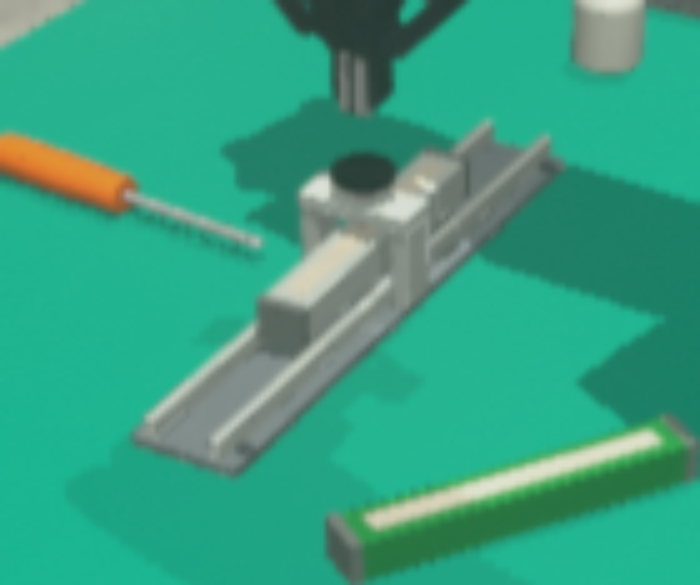

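View pics/n12.png

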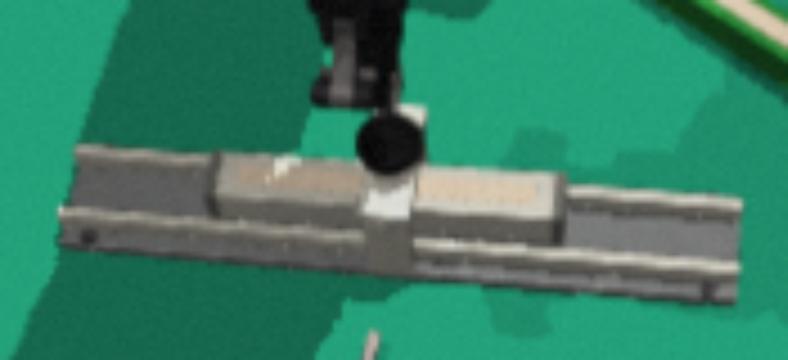

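>>> {"api": "carry_out", "payload": {"targets": "0 1 0 15 0;0 0 0 12 0;0 0 0 6 0;0 0 0 0 0;0 0 0 0 0"}}

```text
clock: 13.2
position: [584.5, -63.7, 110.2]
ee_rot: [[-0.074, 0.997, -0.0], [0.997, 0.074, 0.0], [0.0, -0.0, -1.0]]
contact_force: [-0.0, 0.1, 0.2]
width: 0.1
```

```bash
python3 -c "
from h import *
look('w13')
c=camera_params('wrist')
p=cv2.imread('pics/w13.png'); 
p,d=grab_frame('side'); cv2.imwrite('pics/s13.png',cv2.resize(p[140:270,220:360],None,fx=5,fy=4.5))"
```

```text
t 13.2 tcp rig -0.1 -0.2 110.2 F [-0.   0.1  0.2]
  n 4035 slope -0.0026 z0 46.0 x range [16.1 84.8] rms 0.67
```

View pics/w13.png

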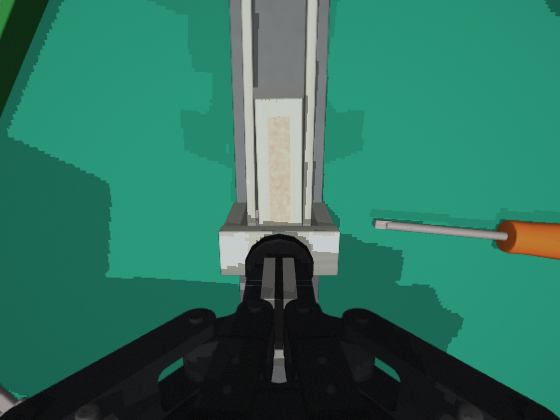

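View pics/s13.png

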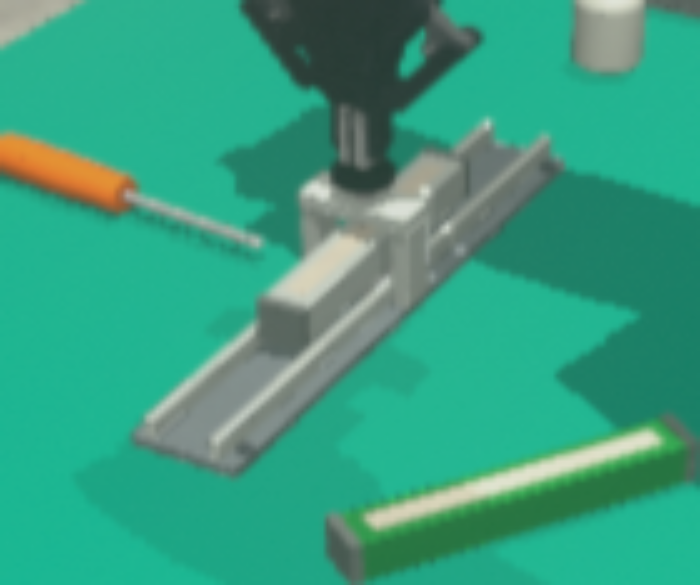

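>>> {"api": "carry_out", "payload": {"targets": "0 0 0 3 0;0 0 0 2 0;0 0 0 2 0;0 0 0 0 0;0 0 0 0 0"}}

```text
clock: 13.8
position: [584.9, -63.4, 103.6]
ee_rot: [[-0.074, 0.997, 0.001], [0.997, 0.074, -0.0], [-0.0, 0.001, -1.0]]
contact_force: [1.2, -0.7, 2.5]
width: -0.2
```

>>> {"api": "carry_out", "payload": {"targets": "0 0 0 2 0;0 0 0 0 0;0 0 0 0 0"}}

```text
clock: 14.1
position: [584.9, -63.4, 101.5]
ee_rot: [[-0.074, 0.997, 0.001], [0.997, 0.074, -0.0], [-0.0, 0.001, -1.0]]
contact_force: [0.1, 0.1, 2.0]
width: 0.0
```

>>> {"api": "carry_out", "payload": {"targets": "0 0 0 1.5 0;0 0 0 1 0;0 0 0 0 0;0 0 0 0 0"}}

```text
clock: 14.5
position: [584.9, -63.4, 99.0]
ee_rot: [[-0.074, 0.997, 0.001], [0.997, 0.074, 0.0], [-0.0, 0.001, -1.0]]
contact_force: [0.6, 0.6, 4.1]
width: 0.2
```

>>> {"api": "carry_out", "payload": {"targets": "0 0 0 1 0;0 0 0 0 0;0 0 0 0 0"}}

```text
clock: 14.8
position: [584.9, -63.4, 99.0]
ee_rot: [[-0.074, 0.997, 0.001], [0.997, 0.074, -0.0], [-0.0, 0.001, -1.0]]
contact_force: [-2.0, 0.8, 9.9]
width: -0.0
```

>>> {"api": "carry_out", "payload": {"targets": "0 0 0 0.5 0;0 0 0 0 0;0 0 0 0 0;0 0 0 0 0"}}

```text
clock: 15.2
position: [584.9, -63.4, 98.9]
ee_rot: [[-0.074, 0.997, 0.002], [0.997, 0.074, -0.0], [-0.0, 0.002, -1.0]]
contact_force: [-2.5, 1.0, 13.2]
width: 0.2
```

```bash
python3 -c "
from h import *
look('w14')"
```

```text
t 15.2 tcp rig 0.2 0.2 98.9 F [-2.5  1.  13.2]
  n 201 slope 0.0383 z0 49.2 x range [-89.8 -72.3] rms 0.54
  n 4516 slope -0.0041 z0 46.1 x range [16.1 84.6] rms 0.66
```

Pressed at 13 N with the travel stopped by the bar and the bar level. Next I lift straight up and check.

>>> {"api": "carry_out", "payload": {"targets": "0 0 0 -3 0;0 0 0 -4 0;0 0 0 -8 0;0 0 0 -20 0;0 0 0 -30 0"}}

```text
clock: 15.75
position: [581.8, -63.2, 160.6]
ee_rot: [[-0.074, 0.997, -0.007], [0.997, 0.074, 0.001], [0.001, -0.007, -1.0]]
contact_force: [1.0, 0.2, -0.7]
width: 0.0
```

>>> {"api": "carry_out", "payload": {"targets": "0 0 0 -40 0;0 -40 0 -40 0;0 -30 0 0 0;0 -30 0 0 0;0 0 0 0 0"}}

```text
clock: 16.25
position: [591.0, -161.7, 237.3]
ee_rot: [[-0.07, 0.998, -0.001], [0.998, 0.07, -0.001], [-0.001, -0.002, -1.0]]
contact_force: [-1.1, 0.9, -0.2]
width: -0.3
```

>>> {"api": "carry_out", "payload": {"targets": "0 0 0 0 0;0 0 0 0 0;0 0 0 0 0;0 0 0 0 0;0 0 0 0 0"}}

```text
clock: 16.75
position: [591.6, -157.8, 237.7]
ee_rot: [[-0.075, 0.997, -0.0], [0.997, 0.075, 0.0], [0.0, -0.0, -1.0]]
contact_force: [-0.3, -0.5, -0.2]
width: -0.0
```

```bash
python3 -c "
from h import *
p,d=look('w15'); c=camera_params('wrist')
u,v=np.round(proj('wrist',[C[0],C[1],89],c)).astype(int); o,r=ray('wrist',(u,v),c); print('cap',u,v,(o+r*np.median(d[v-2:v+3,u-2:u+3])))
p,d=grab_frame('side'); cv2.imwrite('pics/s15.png',cv2.resize(p[140:270,220:360],None,fx=5,fy=4.5))
p,d=grab_frame('scene'); cv2.imwrite('pics/n15.png',p)"
```

```text
t 16.75 tcp rig -94.5 0.0 237.7 F [-0.3 -0.5 -0.2]
  n 1646 slope -0.0023 z0 45.8 x range [-95.3 -16.6] rms 0.76
  n 1213 slope -0.0031 z0 45.9 x range [20.1 63.8] rms 0.82
cap 279 78 [584.58252451 -63.68748959  88.75156803]
```

View pics/w15.png

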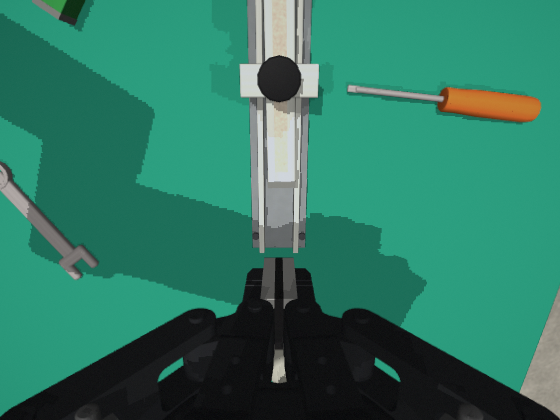

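View pics/s15.png

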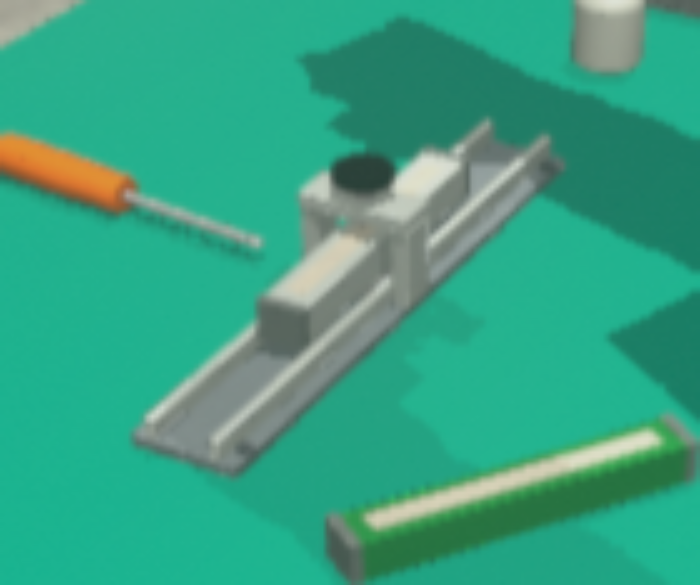

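View pics/n15.png

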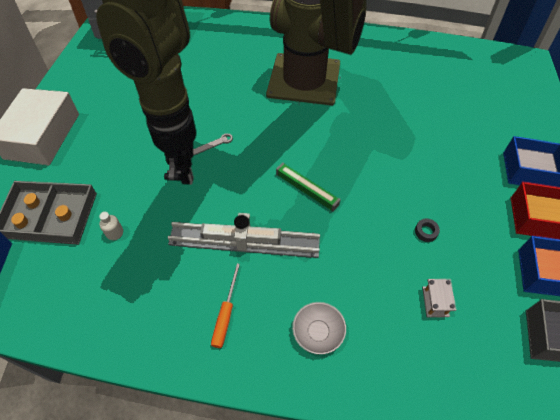

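The bar is level, the stamp is back up at about 89 mm, the other items haven't moved, and the arm is clear.

```bash
python3 -c "
from workcell import *
print(close_job())"
```

```text
the job is handed in; nothing more can be done
None
```

The job is done and handed in at about 17 s of the 72 s allowed.

- **Balancing:** I pushed the bar from its low end in roughly 6 mm steps. After each step I drew back and measured its tilt with the wrist depth camera. Once it tipped up, I pushed it about 5 mm further so that its balance point sits near the middle of the fulcrum.
- **Stamping:** With my hand off the bar and the bar level, I pressed the cap straight down at its centre. It stopped against the bar at about 7 mm of travel, and I pressed on to 13 N before lifting straight off.

**Last checks:**
- The bar is level: slope -0.002 to -0.003 rad on both sides of the bridge, within the 0.01 rad limit.
- The stamp is back up, with its cap top at 88.8 mm.
- The bystanders stand where they were in the scene view, and the robot is clear of everything.

**Readings that disagreed:**
- Just after the bar first tipped up, one reading gave -0.017 rad. It read 0.003 rad after I drew back further, so I think it was still settling.
- The first rough positions from the scene and side cameras differed by about 8 mm, so I relied on the wrist camera for the stamp and channel.
- While pressing, one small patch near the bar's tail (201 points) gave a slope of 0.038 rad. I put that down to the finger in view, because the larger patch on the other side read -0.004 rad.

I did not see the mark itself, as it lies hidden under the bridge. That it was made rests on the press force and the stop against the bar.

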